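# Unhook a nest plate from a test fixture and lay it in the tray

## Robot

A 7-joint arm with a two-finger parallel gripper is mounted at the origin on the work surface. World frame = base frame: x ahead of the robot, y to its left, z up, the work surface at z = 0. Lengths are in m, angles in rad, forces in N, time in s.
With the tool pointing down it reaches from about 0.4 to 0.85 m from the base axis. Payload 4.5 kg.
Tool frame: the origin (TCP) lies at the very end of the fingers, on their centre line; the grasp point (between the pads) lies 19 mm behind it; z points along the fingers, y is the line along which they close (so a half turn about z gives the same grasp; the last joint's range is limited). The gripper opens to 88 mm and grips with 3 to 60 N. Pads are 18 mm wide; open, the fingers measure 123 mm over their backs; the gripper's body (75 mm by 187 mm) begins 45 mm behind the grasp point.
Start: joints at [-1.187, 0.689, -0.195, 1.565, 0.157, 0.902, -0.215], TCP at [0.214, 0.587, 0.239] pointing down, gripper open.
Joint ranges: [-3.01, 3.01], [-0.46, 2.08], [-1.47, 1.51], [0.13, 2.56], [-1, 4.14], [0.04, 2.09], [-2.66, 2.66]. Speed limits (rad/s): [2.57, 2.57, 3.14, 3.14, 3.14, 3.14, 3.14].

## Interface

Orientations are given as a unit quaternion [x, y, z, w].
In Python, from plant import r, eyes, nets gives the robot as it stands.
- The arm moves only by the shell command python3 -m pendant 'ROWS' [FORCE]. ROWS is JSON, a list of rows, each an object of numbers: "claw": the opening, from 0 (shut) to 1 (fully open); "dx", "dy", "dz": the shift along the world's x, y, z in mm; "twist": the turn about the world's z in rad. In form: [{"claw": .., "dx": .., "dy": .., "dz": .., "twist": ..}, ...]. A call has 1 to 8 rows; each row is the pose to reach, as a shift and turn from the pose commanded when the call began; what a row does not reach only later rows make up. A row lasts 1/10 s, in which the tool goes at most 50 mm and 8.59 degrees, less where a joint would pass 70% of its speed; a pose out of reach is approached as far as the arm can. A call with a gripper value outside its range is refused whole. The fingers move at their own pace and stop on an object; FORCE is the grip in N (left out, the last holds). Time passes only in rows, so rows that repeat a pose let the fingers close. It gives the time, the measured TCP pose, the force, the opening and the grip force at its end, in the units of the state.
- r.get_state(): the state, without advancing time (a new reading comes with each control period).
- eyes.snapshot(name): name is "scene" or "top" or "wrist"; returns (picture, depth): 420x560x3 uint8, blue, green, red; 420x560 float32, m along the optical axis (not along the pixel's ray), 0 where there is no reading.
- eyes.camera_info(name): a dict with "K" (3x3 intrinsics, pixels), "world_to_cam" (4x4, takes a point from world to camera coordinates); the wrist camera has in their place "T_tool_cam" (4x4, takes a point from camera to tool coordinates, whose origin is the TCP and whose axes are the flange's). Camera axes: x right, y down, z forward; pixel columns grow to the right and rows downward; lengths in m; the calibration is good to about 2 mm. A picture is of the moment at which its call begins: read the wrist's pose just before it. camera_info takes no time and is no camera call.
- r.finish_job(): hands the job in; it is judged then, once.
Trained networks look in the newest picture that a camera, given by its name, has taken for a name from the list of things; names that differ only in an ending like _2 or _b are one class to them, and where a whole thing is asked for, a point or a joint stands for the part that bears it (a point fixed in the world has none). Each returns a list of dicts, best first, with "confidence" (0 to 1); they miss things now and then, are a little off and sometimes report something else, mostly with a low value. They report only what shows in the picture. A call takes as long as a camera call. They do not tell look-alikes from the thing itself.
- nets.spot_in(camera, query): "box" ([left, top, width, height] as shares, 0 to 1, of the picture: columns of its width, rows of its height, round what is visible of it).
- nets.place_of(camera, query): "position" ([column, row] as shares, 0 to 1, of the picture: columns of its width, rows of its height: a listed point, or the origin of a listed thing).
The state is a dict: "clock": time; "q": joint angles; "qd": joint speeds; "joint_torque": joint torques, N m; "tool_pos": TCP position; "eef_rot": TCP orientation; "contact_force": force on the tool from outside, world axes, zero at the start; "moment": the same for the moment, N m; "opening": opening from 0.0 (shut) to 1.0 (fully open); "finger_force": force on a finger pad.
Only numpy, scipy, OpenCV 4.12 (cv2) and the standard library are available. Lean on these libraries where they do the work, as an engineer would, in place of code of your own. Each camera call takes 0.05 s, during which the arm holds its last target. There are 200 camera calls.

## Task

Take the aluminium nest plate off the sloping panel of the test fixture and lay it flat in the empty grey tray, handle up. It hangs on two headed studs: first push it up the slope by its lower lip, leaving the handle alone, until both stud heads stand in the wide ends of the keyholes; only then take it by the handle, lift it off, set it down gently and let go. Leave the white tester and the flat white block beside it where they lie.

Things in the scene. Friction and masses are not known exactly. Their poses are not given: they have to be found in the camera images.
- console: Orange-brown painted test fixture, a wedge-shaped box 216 x 200 mm, fixed to the table, low side (about 50 mm high) towards the robot. Origin: centre of its underside, on the table; x points to its high rear side, z up.
- panel: Sloping top panel of the fixture, 230 mm (x, -125 to +105) x 210 mm (y). Origin on its surface midway between the two studs, 85 mm above the table. x points up the slope (15 degrees above level, away from the robot), y across, z is the outward normal.
- stud (a point): Centre of the top of the left (+y) stud's head. Two fixed steel studs stand on the panel at panel x = 0, y = +48 and -48 mm: neck 8 mm diameter, head 18 mm diameter, from 8 to 12 mm above the panel. Axes as the panel's.
- plate: Loose aluminium plate, 155 mm (x -80 to +75) x 140 mm (y) x 5 mm, about 0.36 kg. Origin: underside, midway between its keyholes; x up the slope, z out of the panel. At the start it hangs with its origin at panel x = -18 mm, y = 0. It slides under a few newtons, and friction keeps it wherever it is left on the slope. To come off it must rise 13 mm square to the panel.
- keyhole_wide (a point): Centre of the left keyhole's wide end (30 mm across), on the plate's top face; keyholes at plate y = +48 and -48 mm. From plate x = -17 mm (here) a 12 mm wide slot runs up to x = +23 mm. The heads are centred here when the plate's origin is at panel x = +17 mm (35 mm travel), with 6 mm play all round; it stops at about +28 mm, too far, heads over the plate again.
- lip (a point): Middle of the outer (lower) face of the upright lip along the plate's lower edge, at plate x = -80 mm, 13 mm above the underside. The lip is 110 mm long (y), 4 mm thick, and its top is 26 mm above the plate's underside. Axes as the plate's.
- plate_handle: Bridge handle fixed on the plate; its origin coincides with the plate's origin and axes. Black grip bar 16 mm (x) x 60 mm (y) x 22 mm, from 25 to 47 mm above the plate's underside, centred over the origin, on two 10 mm steel posts at y = -22 and +22 mm.
- tray_in (a point): Centre of the inner floor of the fixed grey plastic tray (5 mm above the table); axes x, y along the tray's sides, z up. The tray is 215 x 215 mm outside, 205 x 205 mm inside, rim 30 mm above the table, empty.
- tester: Bystander: white hand-held tester, 110 x 60 x 34 mm, lying between fixture and tray. Origin: centre of underside.
- spare_block: Bystander: white plastic block, 100 x 70 x 18 mm, lying flat behind the tester. Origin: centre of underside.
Mind the look-alikes: they are no part of the job. Of the things like the plate, leave any that is green; of the rest the larger one is meant.

How it is judged:
On the way, in this order (a step that is already met when the one before it is completed fails the run):
1. the plate lies on the panel with both stud heads in the wide ends of the keyholes (x of plate in the frame of panel between 0.01 and 0.024 m and z of plate in the frame of panel between -0.004 and 0.006 m), for 0.2 s.
2. the plate has been lifted off the studs (z of plate in the frame of panel above 0.03 m), for 0.1 s.
At the end, for the whole second after the job is handed in: The plate lies flat (within 0.06 rad) on the tray's floor, handle up, its origin within 40 mm of the tray's centre along each side, released and at rest (x of plate in the frame of tray_in between -0.04 and 0.04 m and y of plate in the frame of tray_in between -0.04 and 0.04 m and z of plate in the frame of tray_in between -0.004 and 0.005 m and angle between plate's own z axis and vertical below 0.06 rad and linear speed of plate below 0.02 m/s and contact force between the fingers and plate below 0.1 N); the robot touches nothing.
It fails at once if the handle is touched while the plate is being slid along the slots (contact force between the fingers and plate_handle above 1.5 N and x of plate in the frame of panel between -0.008 and 0.003 m and z of plate in the frame of panel between -0.01 and 0.006 m and y of plate in the frame of panel between -0.02 and 0.02 m).
It fails at once if the plate is dropped (falls freely by more than about 2 cm) (linear speed of plate above 0.6 m/s and contact force between the fingers and plate below 0.05 N).
It fails at once if a bystander is moved by more than 4 cm (distance of any of tester, spare_block from where it was at the start of the episode above 0.04 m).
It also fails if it takes over 59 s, if anything falls off the work surface, if the arm or the gripper's body presses on something with over 40 N, if the wrist force passes 120 N, or if a joint passes its speed limit or range.

## Working session

There is one attempt and no reset: what is moved stays moved. The work goes in short steps, Python scripts to look and compute and a shell command to move; the robot and the scene stay as the last step left them, time stands still between calls to the robot, and variables do not carry over. Pictures are saved under pics/ and viewed, at most 10 in all, crops included, and the job is handed in when it is done.

```bash
mkdir -p pics
cat > h.py <<'E'
import numpy as np, cv2
from plant import r, eyes, nets
from scipy.spatial.transform import Rotation as R
def look(cam):
    s=r.get_state(); im,d=eyes.snapshot(cam); c=eyes.camera_info(cam); K=np.array(c["K"])
    if cam=="wrist":
        T=np.eye(4);T[:3,:3]=R.from_quat(s["eef_rot"]).as_matrix();T[:3,3]=s["tool_pos"]
        M=T@np.array(c["T_tool_cam"])
    else: M=np.linalg.inv(np.array(c["world_to_cam"]))
    return im,d,K,M
def px(u,v,d,K,M,z=None):
    u0,v0=int(round(u)),int(round(v))
    w=d[max(0,v0-1):v0+2,max(0,u0-1):u0+2]; w=w[w>0]
    z=np.median(w) if len(w) else 0
    return (M@np.r_[z*np.linalg.inv(K)@[u,v,1],1])[:3]
E
python3 - <<'E'
from h import *
s=r.get_state();print(s["clock"],s["tool_pos"],s["eef_rot"],s["opening"])
for cam in ["scene","top"]:
    im,d,K,M=look(cam); cv2.imwrite(f"pics/{cam}0.png",im)
    for q in ["panel","stud","plate","keyhole_wide","lip","plate_handle","tray_in","tester","spare_block"]:
        for o in nets.place_of(cam,q)[:3]:
            u,v=o["position"][0]*560,o["position"][1]*420
            if u<0 or v<0 or u>559 or v>419: continue
            print(cam,q,round(o["confidence"],2),round(u),round(v),px(u,v,d,K,M).round(3))
E
```

```text
0.0 [0.21403111 0.58653756 0.23792895] [ 1.73946815e-01  9.84754634e-01 -8.99160273e-04 -8.30300492e-05] 1.0013320153660281
scene stud 0.84 217 255 [ 0.588 -0.19   0.096]
scene plate 0.87 158 208 [ 0.348 -0.316  0.004]
scene plate 0.85 194 261 [ 0.579 -0.244  0.084]
scene plate 0.81 329 146 [0.303 0.202 0.031]
scene keyhole_wide 0.9 323 134 [ 0.224  0.217 -0.   ]
scene keyhole_wide 0.84 209 247 [ 0.549 -0.205  0.075]
scene keyhole_wide 0.81 153 195 [ 0.299 -0.324  0.001]
scene lip 0.97 180 240 [ 0.508 -0.266  0.072]
scene lip 0.83 136 204 [ 0.324 -0.369  0.013]
scene lip 0.57 303 143 [0.245 0.141 0.005]
scene plate_handle 0.71 195 261 [ 0.582 -0.241  0.085]
scene plate_handle 0.6 159 203 [ 0.333 -0.311  0.003]
scene tray_in 0.76 367 212 [0.537 0.223 0.005]
scene tester 0.77 300 251 [0.608 0.007 0.035]
scene spare_block 0.94 313 292 [0.71  0.003 0.017]
scene spare_block 0.32 178 239 [ 0.508 -0.271  0.076]
top panel 0.41 400 206 [ 0.504 -0.276  0.056]
top stud 0.84 368 167 [ 0.585 -0.197  0.097]
top plate 0.76 413 279 [ 0.34  -0.308  0.004]
top plate 0.69 387 169 [ 0.573 -0.236  0.123]
top plate 0.59 190 308 [0.273 0.206 0.044]
top keyhole_wide 0.92 370 186 [ 0.548 -0.205  0.074]
top keyhole_wide 0.76 188 330 [0.225 0.216 0.   ]
top keyhole_wide 0.59 418 300 [ 0.292 -0.318 -0.003]
top lip 0.92 439 288 [ 0.317 -0.366  0.007]
top lip 0.63 222 320 [0.247 0.136 0.013]
top lip 0.61 401 208 [ 0.498 -0.277  0.057]
top plate_handle 0.72 192 312 [0.264 0.208 0.001]
top plate_handle 0.7 386 171 [ 0.567 -0.234  0.125]
top plate_handle 0.61 413 281 [ 0.335 -0.308  0.005]
top tray_in 0.61 188 199 [0.536 0.228 0.003]
top tray_in 0.52 388 172 [ 0.565 -0.237  0.125]
top tester 0.75 277 176 [0.584 0.012 0.037]
top spare_block 0.96 281 134 [0.696 0.002 0.017]
```

View pics/top0.png

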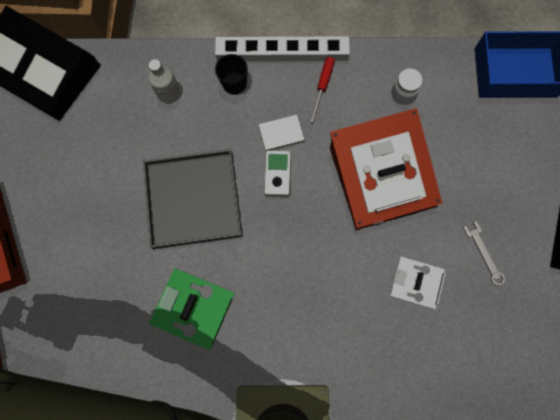

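View pics/scene0.png

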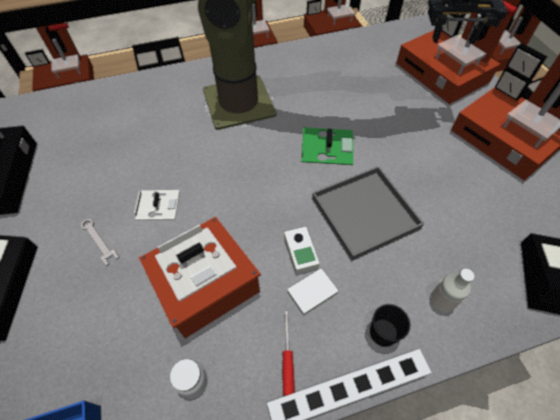

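The plate on the orange fixture is at top (387,169). The small white look-alike is at (416,281), the green one at (190,308), and the empty tray at (193,199). Next I'll fit the panel plane, the slope heading and the tray yaw from depth.

Run:
```python
from h import *
for cam in ["top","scene"]:
    im,d,K,M=look(cam)
    v,u=np.mgrid[:420,:560]; P=np.stack([(u-K[0,2])/K[0,0]*d,(v-K[1,2])/K[1,1]*d,d],-1)@M[:3,:3].T+M[:3,3]
    hsv=cv2.cvtColor(im,cv2.COLOR_BGR2HSV)
    m=((hsv[...,0]<15)&(hsv[...,1]>130)&(d>0)&(P[...,0]>.4)&(P[...,0]<.75)&(P[...,1]<-.08)&(P[...,1]>-.4)&(P[...,2]>.04))
    Q=P[m]
    for _ in range(6):
        A=np.c_[Q[:,:2],np.ones(len(Q))]; c=np.linalg.lstsq(A,Q[:,2],rcond=None)[0]
        e=abs(A@c-Q[:,2]); Q=Q[e<max(.003,2*np.median(e))]
    g=np.hypot(c[0],c[1]); print(cam,len(Q),"slope deg",np.degrees(np.arctan(g)),"yaw",np.degrees(np.arctan2(c[1],c[0])))
    rc=cv2.minAreaRect((Q[:,:2]*1000).astype(np.float32)); print("panel rect",rc)
    cx,cy=np.array(rc[0])/1000; print("centre z",c@[cx,cy,1])
    # white/lighter handle: dark pixels above panel plane by 35-55mm normal
    h=(P[...,2]-(P[...,:2]@c[:2]+c[2]))/np.sqrt(1+g*g)
    inb=(P[...,0]>.45)&(P[...,0]<.7)&(P[...,1]<-.13)&(P[...,1]>-.35)&(d>0)
    a=inb&(h>.040)&(h<.056); print("bar top",a.sum(),np.median(P[a],0),cv2.minAreaRect((P[a][:,:2]*1000).astype(np.float32)))
    l=inb&(h>.018)&(h<.032)&(P[...,0]<.53); 
    if l.sum()>4: print("lip",l.sum(),P[l].mean(0),cv2.minAreaRect((P[l][:,:2]*1000).astype(np.float32)))
    t=(P[...,0]>.38)&(P[...,0]<.68)&(P[...,1]>.08)&(P[...,1]<.36)&(P[...,2]>.018)&(P[...,2]<.04)
    print("tray rim",t.sum(),cv2.minAreaRect((P[t][:,:2]*1000).astype(np.float32)))
    b=(P[...,0]>.5)&(P[...,0]<.8)&(P[...,1]>-.08)&(P[...,1]<.08)&(P[...,2]>.012)
    print("tester etc",P[b][:,:2].min(0),P[b][:,:2].max(0))
```

```text
top 3504 slope deg 14.87231439199845 yaw 15.477739689163556
panel rect ((588.477783203125, -242.98541259765625), (222.5129852294922, 210.032470703125), 15.99803352355957)
centre z 0.08149557568080015
bar top 191 [ 0.56927053 -0.24775519  0.12463923] ((570.2022094726562, -248.12677001953125), (16.67572784423828, 59.97938537597656), 17.35226058959961)
lip 100 [ 0.50271959 -0.26770938  0.08422547] ((503.2947692871094, -268.08599853515625), (6.006352424621582, 109.91990661621094), 16.14980125427246)
tray rim 1003 ((534.4080200195312, 216.65977478027344), (218.23110961914062, 215.8850860595703), 7.747968673706055)
tester etc [ 0.53799743 -0.07839452] [0.75606271 0.05650872]
scene 3303 slope deg 14.894131704297237 yaw 16.267745403802675
panel rect ((591.1631469726562, -241.16932678222656), (221.6038818359375, 207.34097290039062), 16.06454849243164)
centre z 0.08251155359617066
bar top 186 [ 0.57295403 -0.24763131  0.12479288] ((571.568359375, -247.3970184326172), (17.941970825195312, 59.95953369140625), 14.449345588684082)
lip 166 [ 0.5047072  -0.26794028  0.08258162] ((504.2230224609375, -266.9984436035156), (8.615236282348633, 109.43382263183594), 15.399352073669434)
tray rim 1000 ((533.923095703125, 217.46890258789062), (218.1356201171875, 218.489501953125), 7.604952812194824)
tester etc [ 0.53855751 -0.07995619] [0.76311334 0.05896381]
```

```bash
python3 -m pendant '[{"claw":0,"dx":236,"dy":-337,"dz":0,"twist":0.2},{"claw":0,"dx":236,"dy":-337,"dz":0,"twist":0.4},{"claw":0,"dx":236,"dy":-337,"dz":0,"twist":0.628},{"claw":0,"dx":236,"dy":-337,"dz":0,"twist":0.628},{"claw":0,"dx":236,"dy":-337,"dz":0,"twist":0.628},{"claw":0,"dx":236,"dy":-337,"dz":0,"twist":0.628},{"claw":0,"dx":236,"dy":-337,"dz":0,"twist":0.628},{"claw":0,"dx":236,"dy":-337,"dz":0,"twist":0.628}]' 10
```

```text
clock: 1.9
tool_pos: [0.4447, 0.2577, 0.239]
eef_rot: [-0.139, 0.99, 0.0, 0.0]
contact_force: [0.5, 0.9, 0.2]
opening: 0.297
finger_force: 0.0
```

```bash
python3 -m pendant '[{"claw":0,"dx":19,"dy":-350,"dz":0,"twist":0},{"claw":0,"dx":19,"dy":-350,"dz":0,"twist":0},{"claw":0,"dx":19,"dy":-350,"dz":0,"twist":0},{"claw":0,"dx":19,"dy":-350,"dz":0,"twist":0},{"claw":0,"dx":19,"dy":-350,"dz":0,"twist":0},{"claw":0,"dx":19,"dy":-350,"dz":0,"twist":0},{"claw":0,"dx":19,"dy":-350,"dz":0,"twist":0}]'
python3 -m pendant '[{"claw":0,"dx":0,"dy":-50,"dz":0,"twist":0},{"claw":0,"dx":0,"dy":-100,"dz":0,"twist":0},{"claw":0,"dx":0,"dy":-150,"dz":0,"twist":0},{"claw":0,"dx":0,"dy":-176,"dz":0,"twist":0},{"claw":0,"dx":0,"dy":-176,"dz":-50,"twist":0},{"claw":0,"dx":0,"dy":-176,"dz":-79,"twist":0},{"claw":0,"dx":0,"dy":-176,"dz":-79,"twist":0},{"claw":0,"dx":0,"dy":-176,"dz":-79,"twist":0}]'
python3 - <<'E'
from h import *
print(r.get_state()["tool_pos"],r.get_state()["eef_rot"])
im,d,K,M=look("wrist"); cv2.imwrite("pics/w1.png",im)
for q in ["lip","plate","stud","keyhole_wide","plate_handle"]:
    for o in nets.place_of("wrist",q)[:2]:
        u,v=o["position"][0]*559,o["position"][1]*419
        print(q,round(o["confidence"],2),round(u),round(v),px(u,v,d,K,M).round(3))
E
```

```text
clock: 2.6
tool_pos: [0.4627, -0.092, 0.239]
eef_rot: [-0.139, 0.99, -0.0, 0.0]
contact_force: [1.5, 0.1, -0.4]
opening: 0.003
finger_force: 0.0
clock: 3.4
tool_pos: [0.4629, -0.2658, 0.1602]
eef_rot: [-0.139, 0.99, 0.0, -0.0]
contact_force: [0.1, 0.0, -0.1]
opening: 0.005
finger_force: 0.0
[ 0.46294465 -0.26575311  0.16016612] [-1.38887275e-01  9.90308186e-01  1.49234847e-04 -9.69008316e-06]
lip 0.64 483 366 [ 0.573 -0.017  0.031]
plate 0.97 257 22 [ 0.339 -0.313  0.033]
plate 0.72 258 356 [ 0.442 -0.275  0.243]
plate_handle 0.9 256 22 [ 0.339 -0.313  0.033]
plate_handle 0.87 258 362 [ 0.445 -0.274  0.241]
```

View pics/w1.png

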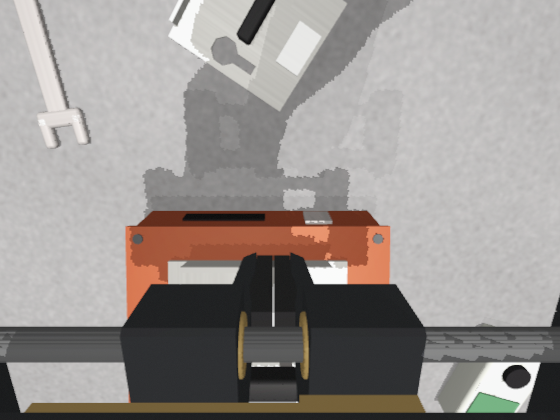

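Wrist view: the lip spans columns 168–348 at row 265 and is parallel to the image rows. The closed fingertips are at (273,255), about 11 mm to the left of the lip's middle. Next: correct that, descend, and approach the lip.

```bash
python3 -m pendant '[{"claw":0,"dx":3,"dy":-11,"dz":-40,"twist":0},{"claw":0,"dx":3,"dy":-11,"dz":-80,"twist":0},{"claw":0,"dx":3,"dy":-11,"dz":-91,"twist":0},{"claw":0,"dx":3,"dy":-11,"dz":-91,"twist":0},{"claw":0,"dx":3,"dy":-11,"dz":-91,"twist":0}]'
python3 -m pendant '[{"claw":0,"dx":6,"dy":1.5,"dz":0,"twist":0},{"claw":0,"dx":12,"dy":3.5,"dz":0,"twist":0},{"claw":0,"dx":18,"dy":5,"dz":0,"twist":0},{"claw":0,"dx":22,"dy":6.3,"dz":0,"twist":0},{"claw":0,"dx":22,"dy":6.3,"dz":0,"twist":0}]'
```

```text
clock: 4.2
tool_pos: [0.4665, -0.2769, 0.07]
eef_rot: [-0.139, 0.99, -0.0, 0.001]
contact_force: [0.1, 0.6, 1.4]
opening: 0.005
finger_force: 0.0
clock: 4.7
tool_pos: [0.4888, -0.2702, 0.069]
eef_rot: [-0.139, 0.99, -0.0, 0.001]
contact_force: [0.4, 0.4, 0.0]
opening: 0.005
finger_force: 0.0
```

```bash
python3 -m pendant '[{"claw":0,"dx":4,"dy":1.1,"dz":1.1,"twist":0},{"claw":0,"dx":8,"dy":2.3,"dz":2.2,"twist":0},{"claw":0,"dx":12,"dy":3.4,"dz":3.3,"twist":0}]'
python3 -m pendant '[{"claw":0,"dx":4,"dy":1.1,"dz":1.1,"twist":0},{"claw":0,"dx":8,"dy":2.3,"dz":2.2,"twist":0},{"claw":0,"dx":12,"dy":3.4,"dz":3.3,"twist":0},{"claw":0,"dx":15,"dy":4.3,"dz":4.2,"twist":0},{"claw":0,"dx":15,"dy":4.3,"dz":4.2,"twist":0}]'
cat > m.py <<'E'
from h import *
# plate pose in panel frame via lip and bar tops, from depth
for cam in ["top","scene"]:
    im,d,K,M=look(cam); v,u=np.mgrid[:420,:560]
    P=np.stack([(u-K[0,2])/K[0,0]*d,(v-K[1,2])/K[1,1]*d,d],-1)@M[:3,:3].T+M[:3,3]
    a=np.radians(16); e=np.array([np.cos(a),np.sin(a)]); Q=P[...,:2]-[.599,-.239]; s=Q@e; t=Q@[-e[1],e[0]]; z=P[...,2]-.085
    c,n=np.cos(np.radians(15)),np.sin(np.radians(15)); x=s*c+z*n; h=-s*n+z*c
    b=(d>0)&(abs(x)<.05)&(abs(t)<.035)&(h>.038)&(h<.06); print(cam,"bar",b.sum(),"x",np.median(x[b]),(x[b].min()+x[b].max())/2,"t",np.median(t[b]),"h",np.median(h[b]))
    l=(d>0)&(x>-.11)&(x<-.05)&(abs(t)<.06)&(abs(t)>.03)&(h>.02)&(h<.032); print("lip",l.sum(),np.median(x[l]) if l.any() else 0)
cv2.imwrite("pics/m.png",im)
E
python3 m.py
```

```text
clock: 5.0
tool_pos: [0.4978, -0.2676, 0.0716]
eef_rot: [-0.138, 0.99, 0.0, -0.002]
contact_force: [-3.2, -0.2, -0.5]
opening: 0.007
finger_force: 1.8
clock: 5.5
tool_pos: [0.5157, -0.2626, 0.0765]
eef_rot: [-0.139, 0.99, -0.0, 0.001]
contact_force: [-2.5, -1.1, -0.4]
opening: 0.01
finger_force: 1.0
top bar 167 x 0.007420096816631165 0.00717127558132202 t 0.004318396511371458 h 0.04619861879592953
lip 9 -0.07076367432430884
scene bar 219 x 0.012436518281733677 0.008668633498446647 t -0.0011280300456422076 h 0.04573136926922454
lip 64 -0.06923815636344559
```

```bash
python3 -m pendant '[{"claw":0,"dx":4,"dy":1.1,"dz":1.1,"twist":0},{"claw":0,"dx":7,"dy":2,"dz":1.8,"twist":0},{"claw":0,"dx":9,"dy":2.5,"dz":2.4,"twist":0},{"claw":0,"dx":9,"dy":2.5,"dz":2.4,"twist":0},{"claw":0,"dx":9,"dy":2.5,"dz":2.4,"twist":0}]'
python3 m.py
```

```text
clock: 6.1
tool_pos: [0.5238, -0.2605, 0.0787]
eef_rot: [-0.139, 0.99, -0.0, 0.0]
contact_force: [-3.7, -1.1, 1.1]
opening: 0.008
finger_force: 1.7
top bar 164 x 0.015754626488559978 0.01574746250489525 t 0.004318692416697674 h 0.04586597650656586
lip 9 -0.06209993978032123
scene bar 215 x 0.02104965364776572 0.016852422070269976 t -0.0010942542774953037 h 0.045812636586883344
lip 65 -0.0602409060793242
```

```bash
python3 -m pendant '[{"claw":0,"dx":-10,"dy":-3,"dz":0,"twist":0},{"claw":0,"dx":-20,"dy":-6,"dz":0,"twist":0},{"claw":0,"dx":-20,"dy":-6,"dz":45,"twist":0},{"claw":0.4,"dx":-20,"dy":-6,"dz":90,"twist":0},{"claw":0.4,"dx":0,"dy":0,"dz":120,"twist":-0.14},{"claw":0.4,"dx":40,"dy":12,"dz":120,"twist":-0.28},{"claw":0.4,"dx":81,"dy":25,"dz":120,"twist":-0.42},{"claw":0.4,"dx":81,"dy":25,"dz":120,"twist":-0.56}]'
python3 -m pendant '[{"claw":0.4,"twist":-0.14,"dx":0,"dy":0,"dz":0},{"claw":0.4,"twist":-0.28,"dx":0,"dy":0,"dz":0},{"claw":0.4,"twist":-0.42,"dx":0,"dy":0,"dz":0},{"claw":0.4,"twist":-0.56,"dx":0,"dy":0,"dz":0},{"claw":0.4,"twist":-0.7,"dx":0,"dy":0,"dz":0},{"claw":0.4,"twist":-0.84,"dx":0,"dy":0,"dz":0},{"claw":0.4,"twist":-1.01,"dx":0,"dy":0,"dz":0},{"claw":0.4,"twist":-1.01,"dx":0,"dy":0,"dz":0}]'
python3 - <<'E'
from h import *
s=r.get_state();print(s["q"][6],s["tool_pos"])
im,d,K,M=look("wrist"); cv2.imwrite("pics/w2.png",im)
v,u=np.mgrid[:420,:560]
P=np.stack([(u-K[0,2])/K[0,0]*d,(v-K[1,2])/K[1,1]*d,d],-1)@M[:3,:3].T+M[:3,3]
b=(d>0)&(abs(P[...,0]-.6)<.05)&(abs(P[...,1]+.237)<.05)&(P[...,2]>.122)&(P[...,2]<.145)
print(b.sum(),P[b].mean(0),cv2.minAreaRect((P[b][:,:2]*1000).astype(np.float32)),P[b][:,2].min(),P[b][:,2].max())
E
```

```text
clock: 7.0
tool_pos: [0.6109, -0.2309, 0.1996]
eef_rot: [0.14, 0.99, 0.002, 0.004]
contact_force: [-0.1, 1.1, -0.4]
opening: 0.399
finger_force: 0.0
clock: 7.8
tool_pos: [0.6046, -0.2355, 0.1987]
eef_rot: [0.602, 0.798, 0.0, 0.001]
contact_force: [-0.1, 0.1, 0.3]
opening: 0.396
finger_force: 0.0
0.5827803901569834 [ 0.60457387 -0.23548991  0.19874704]
2378 [ 0.60357619 -0.23474424  0.13400175] ((604.57666015625, -237.22557067871094), (18.88871955871582, 59.80851364135742), 16.355335235595703) 0.12202885710797376 0.1382518512674959
```

View pics/w2.png

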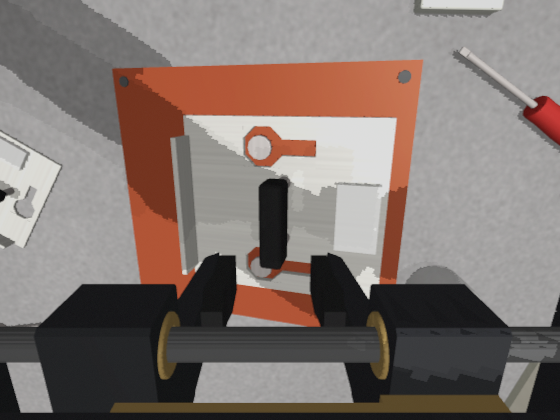

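The stud heads (259,148) and (262,265) sit inside the wide ends. The black bar (273,222) lies between the fingers and the yaw matches, so I'll descend and grip.

```bash
python3 -m pendant '[{"claw":0.4,"dx":0,"dy":-1,"dz":-40,"twist":0},{"claw":0.4,"dx":0,"dy":-1,"dz":-70,"twist":0},{"claw":0.4,"dx":0,"dy":-1,"dz":-87,"twist":0},{"claw":0.4,"dx":0,"dy":-1,"dz":-87,"twist":0},{"claw":0.4,"dx":0,"dy":-1,"dz":-87,"twist":0}]' 10
python3 -m pendant '[{"claw":0.1,"dx":0,"dy":0,"dz":0,"twist":0},{"claw":0.1,"dx":0,"dy":0,"dz":0,"twist":0},{"claw":0.1,"dx":0,"dy":0,"dz":0,"twist":0},{"claw":0.1,"dx":0,"dy":0,"dz":0,"twist":0},{"claw":0.1,"dx":0,"dy":0,"dz":0,"twist":0}]' 10
python3 m.py
```

```text
clock: 8.35
tool_pos: [0.6048, -0.2367, 0.112]
eef_rot: [0.601, 0.799, 0.0, 0.0]
contact_force: [0.9, -1.1, 0.2]
opening: 0.4
finger_force: 0.0
clock: 8.85
tool_pos: [0.6054, -0.2368, 0.113]
eef_rot: [0.602, 0.799, 0.0, 0.001]
contact_force: [-1.7, 0.4, 5.9]
opening: 0.226
finger_force: 9.6
  return _methods._mean(a, axis=axis, dtype=dtype,
  ret = ret.dtype.type(ret / rcount)
Traceback (most recent call last):
  File "m.py", line 8, in <module>
    b=(d>0)&(abs(x)<.05)&(abs(t)<.035)&(h>.038)&(h<.06); print(cam,"bar",b.sum(),"x",np.median(x[b]),(x[b].min()+x[b].max())/2,"t",np.median(t[b]),"h",np.median(h[b]))
                                                                                                      ~~~~~~~~^^
ValueError: zero-size array to reduction operation minimum which has no identity
```

```bash
python3 -m pendant '[{"claw":0,"dx":-1,"dy":0,"dz":4,"twist":0},{"claw":0,"dx":-2,"dy":-0.6,"dz":8,"twist":0},{"claw":0,"dx":-3,"dy":-0.9,"dz":12,"twist":0},{"claw":0,"dx":-4,"dy":-1.1,"dz":16,"twist":0},{"claw":0,"dx":-5,"dy":-1.4,"dz":20,"twist":0},{"claw":0,"dx":-5,"dy":-1.4,"dz":20,"twist":0}]' 20
python3 - <<'E'
from h import *
im,d,K,M=look("wrist"); cv2.imwrite("pics/w3.png",im)
E
```

```text
clock: 9.5
tool_pos: [0.5996, -0.2381, 0.1322]
eef_rot: [0.602, 0.798, 0.0, 0.0]
contact_force: [1.2, -0.0, -3.4]
opening: 0.182
finger_force: 19.7
```

View pics/w3.png

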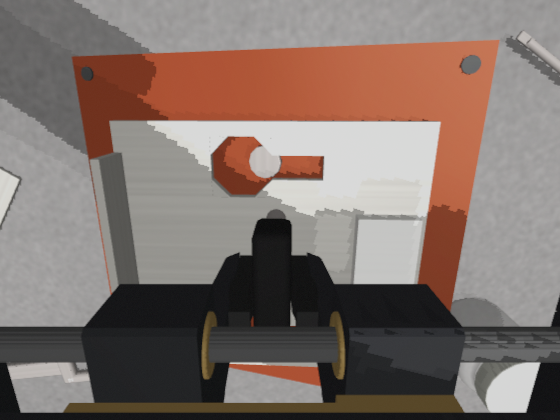

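Run:
```python
from h import *
im,d,K,M=look("wrist")
v,u=np.mgrid[:420,:560]
P=np.stack([(u-K[0,2])/K[0,0]*d,(v-K[1,2])/K[1,1]*d,d],-1)@M[:3,:3].T+M[:3,3]
for p in [(265,162),(258,158),(272,165),(225,165),(150,180),(190,200),(260,200),(340,190),(420,180),(310,167)]: print(p,P[p[1],p[0]].round(4))
cv2.imwrite("pics/w4.png",cv2.resize(im[120:210,190:340],None,fx=4,fy=4))
```

```text
(265, 162) [ 0.5823 -0.1937  0.0971]
(258, 158) [ 0.5782 -0.1928  0.0961]
(272, 165) [ 0.5863 -0.194   0.0984]
(225, 165) [ 0.5607 -0.2049  0.0798]
(150, 180) [ 0.5292 -0.2157  0.1115]
(190, 200) [ 0.5505 -0.2205  0.1113]
(260, 200) [ 0.5846 -0.2101  0.1135]
(340, 190) [ 0.621  -0.1937  0.1158]
(420, 180) [ 0.6557 -0.178   0.118 ]
(310, 167) [ 0.6071 -0.1904  0.092 ]
```

View pics/w4.png

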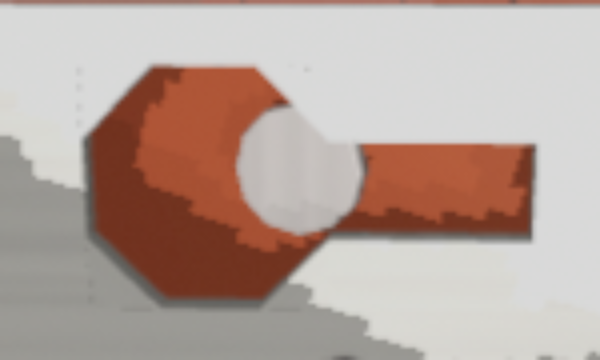

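The plate is clear of the studs: plate top z is about 0.114, the head is at 0.097, and about 3° of tilt remains. Now I'll raise it and carry it to the tray.

```bash
python3 -m pendant '[{"claw":0,"dx":0,"dy":0,"dz":20,"twist":0},{"claw":0,"dx":0,"dy":0,"dz":50,"twist":0},{"claw":0,"dx":0,"dy":0,"dz":80,"twist":0},{"claw":0,"dx":0,"dy":20,"dz":90,"twist":0},{"claw":0,"dx":-5,"dy":50,"dz":90,"twist":0},{"claw":0,"dx":-10,"dy":90,"dz":90,"twist":-0.05},{"claw":0,"dx":-20,"dy":130,"dz":90,"twist":-0.1},{"claw":0,"dx":-26,"dy":170,"dz":90,"twist":-0.145}]' 30
python3 -m pendant '[{"claw":0,"dx":-5,"dy":40,"dz":0,"twist":0},{"claw":0,"dx":-10,"dy":80,"dz":0,"twist":0},{"claw":0,"dx":-15,"dy":120,"dz":0,"twist":0},{"claw":0,"dx":-20,"dy":160,"dz":0,"twist":0},{"claw":0,"dx":-25,"dy":200,"dz":0,"twist":0},{"claw":0,"dx":-30,"dy":240,"dz":0,"twist":0},{"claw":0,"dx":-36,"dy":270,"dz":0,"twist":0},{"claw":0,"dx":-38,"dy":285,"dz":0,"twist":0}]'
python3 -m pendant '[{"claw":0,"dx":0,"dy":0,"dz":0,"twist":0},{"claw":0,"dx":0,"dy":0,"dz":0,"twist":0}]'
python3 - <<'E'
from h import *
im,d,K,M=look("wrist"); cv2.imwrite("pics/w5.png",im)
v,u=np.mgrid[:420,:560]
P=np.stack([(u-K[0,2])/K[0,0]*d,(v-K[1,2])/K[1,1]*d,d],-1)@M[:3,:3].T+M[:3,3]
for p in [(150,180),(190,200),(340,190),(420,180)]: print(p,P[p[1],p[0]].round(4))
E
```

```text
clock: 10.4
tool_pos: [0.5726, -0.0664, 0.2215]
eef_rot: [0.659, 0.752, -0.0, -0.0]
contact_force: [1.1, -0.4, -3.2]
opening: 0.181
finger_force: 29.6
clock: 11.2
tool_pos: [0.5341, 0.2215, 0.2214]
eef_rot: [0.656, 0.755, 0.0, -0.001]
contact_force: [0.5, 0.7, -4.0]
opening: 0.185
finger_force: 29.6
clock: 11.4
tool_pos: [0.5361, 0.2149, 0.2216]
eef_rot: [0.659, 0.752, -0.001, 0.001]
contact_force: [0.1, -0.5, -3.4]
opening: 0.181
finger_force: 29.6
(150, 180) [0.4693 0.2468 0.2003]
(190, 200) [0.49   0.2393 0.2011]
(340, 190) [0.5636 0.2554 0.2053]
(420, 180) [0.601  0.2656 0.2059]
```

View pics/w5.png

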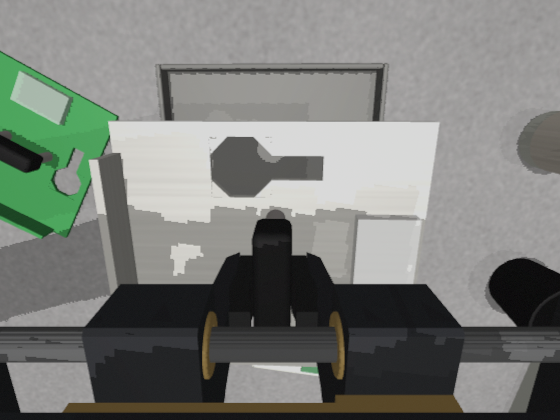

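The plate hangs square to the tray and centred (plate columns 108–438, tray 158–388). Lowering now.

```bash
python3 -m pendant '[{"claw":0,"dx":0,"dy":0,"dz":-30,"twist":0},{"claw":0,"dx":0,"dy":0,"dz":-70,"twist":0},{"claw":0,"dx":0,"dy":0,"dz":-110,"twist":0},{"claw":0,"dx":0,"dy":0,"dz":-145,"twist":0},{"claw":0,"dx":0,"dy":0,"dz":-165,"twist":0},{"claw":0,"dx":0,"dy":0,"dz":-178,"twist":0},{"claw":0,"dx":0,"dy":0,"dz":-183,"twist":0},{"claw":0,"dx":0,"dy":0,"dz":-185,"twist":0}]'
python3 -m pendant '[{"claw":0,"dx":0,"dy":0,"dz":-2,"twist":0},{"claw":0,"dx":0,"dy":0,"dz":-4,"twist":0},{"claw":0,"dx":0,"dy":0,"dz":-4,"twist":0}]'
```

```text
clock: 12.25
tool_pos: [0.5365, 0.2163, 0.0369]
eef_rot: [0.659, 0.752, 0.0, 0.0]
contact_force: [0.2, 0.5, -3.9]
opening: 0.177
finger_force: 29.4
clock: 12.55
tool_pos: [0.5359, 0.2173, 0.0332]
eef_rot: [0.658, 0.753, 0.0, 0.0]
contact_force: [0.2, 0.2, -3.3]
opening: 0.181
finger_force: 29.4
```

```bash
python3 -m pendant '[{"claw":0,"dx":0,"dy":0,"dz":-1,"twist":0},{"claw":0,"dx":0,"dy":0,"dz":-2,"twist":0},{"claw":0,"dx":0,"dy":0,"dz":-2,"twist":0}]'
python3 -m pendant '[{"claw":0,"dx":0,"dy":0,"dz":-1,"twist":0},{"claw":0,"dx":0,"dy":0,"dz":-2,"twist":0},{"claw":0,"dx":0,"dy":0,"dz":-2,"twist":0}]'
```

```text
clock: 12.85
tool_pos: [0.5358, 0.2173, 0.0308]
eef_rot: [0.658, 0.753, 0.0, 0.0]
contact_force: [0.4, -0.7, -3.9]
opening: 0.179
finger_force: 29.4
clock: 13.15
tool_pos: [0.5365, 0.2174, 0.029]
eef_rot: [0.658, 0.753, 0.001, 0.001]
contact_force: [2.0, 0.5, 1.0]
opening: 0.175
finger_force: 29.8
```

```bash
python3 -m pendant '[{"claw":0,"dx":0,"dy":0,"dz":-1,"twist":0},{"claw":0,"dx":0,"dy":0,"dz":-1.5,"twist":0}]' 5
python3 -m pendant '[{"claw":0.25,"dx":0,"dy":0,"dz":0,"twist":0},{"claw":0.35,"dx":0,"dy":0,"dz":0,"twist":0},{"claw":0.4,"dx":0,"dy":0,"dz":0,"twist":0},{"claw":0.4,"dx":0,"dy":0,"dz":0,"twist":0}]'
python3 -m pendant '[{"claw":0.4,"dx":0,"dy":0,"dz":20,"twist":0},{"claw":0.4,"dx":0,"dy":0,"dz":50,"twist":0},{"claw":0.4,"dx":0,"dy":0,"dz":90,"twist":0},{"claw":0.4,"dx":0,"dy":0,"dz":130,"twist":0},{"claw":0.4,"dx":0,"dy":0,"dz":170,"twist":0},{"claw":0.4,"dx":0,"dy":0,"dz":170,"twist":0},{"claw":0.4,"dx":0,"dy":0,"dz":170,"twist":0}]'
python3 - <<'E'
from h import *
im,d,K,M=look("wrist"); cv2.imwrite("pics/w6.png",im)
v,u=np.mgrid[:420,:560]
P=np.stack([(u-K[0,2])/K[0,0]*d,(v-K[1,2])/K[1,1]*d,d],-1)@M[:3,:3].T+M[:3,3]
b=(d>0)&(P[...,2]>.044)&(P[...,2]<.06)&(abs(P[...,0]-.535)<.04)&(abs(P[...,1]-.217)<.05); print("bar",P[b].mean(0),cv2.minAreaRect((P[b][:,:2]*1000).astype(np.float32)))
p=(d>0)&(P[...,2]>.0075)&(P[...,2]<.016)&(abs(P[...,0]-.535)<.085)&(abs(P[...,1]-.217)<.085)
A=np.c_[P[p][:,:2],np.ones(p.sum())]; c=np.linalg.lstsq(A,P[p][:,2],rcond=None)[0]; print("tilt",c[:2],"z",np.median(P[p][:,2]))
E
```

```text
clock: 13.35
tool_pos: [0.5361, 0.2173, 0.028]
eef_rot: [0.658, 0.753, 0.001, 0.0]
contact_force: [0.4, -0.5, 6.6]
opening: 0.18
finger_force: 5.0
clock: 13.75
tool_pos: [0.5353, 0.2171, 0.027]
eef_rot: [0.658, 0.753, -0.0, -0.0]
contact_force: [-0.4, 0.1, -0.1]
opening: 0.401
finger_force: 0.0
clock: 14.45
tool_pos: [0.5357, 0.2173, 0.1978]
eef_rot: [0.658, 0.753, 0.001, 0.0]
contact_force: [-0.3, 0.9, -0.5]
opening: 0.401
finger_force: 0.0
bar [0.53525986 0.21818824 0.05211572] ((535.4039306640625, 216.85183715820312), (15.580824851989746, 59.40341567993164), 7.7735772132873535)
tilt [-5.37121057e-04  7.74845454e-05] z 0.010597127105483772
```

View pics/w6.png

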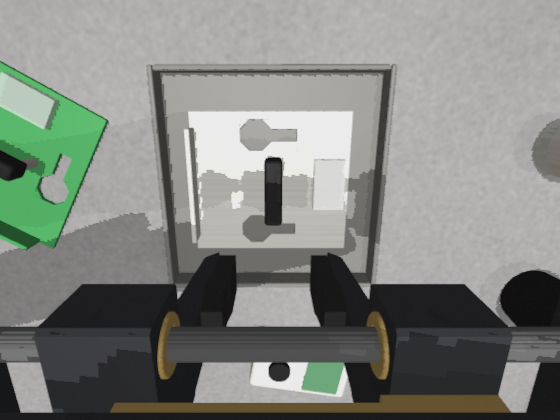

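The plate lies flat and centred in the tray, bar at (273,190), and the gripper is clear.

```bash
python3 -c "
from plant import r
print(r.finish_job())"
```

```text
the job is handed in; nothing more can be done
None
```

The nest plate was pushed up until both stud heads stood in the wide ends, lifted off by its handle, and laid flat, centred and released in the grey tray; the job is handed in, but no verdict came back.

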